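# Seat a drill template on the jig's locating pins

### The job

Lift the drill template by its handle and lay it gently and level on top of the jig's three pins, turned so that its three holes match the pin pattern but a little short of the pins (to the right of them as seen from the robot). Then slide it lightly to the left along the jig until the holes drop over all three pins and the template lies flush on the bed; stop as soon as it catches, because a shove of more than 30 N spoils the jig. Let go of it and leave the bin, the wooden block and the screwdriver where they lie.

Things in the scene. Friction and masses are not known exactly. Their poses are not given: they have to be found in the camera images.
- template_grip (a point): Loose aluminium drill template (plate 130 mm in x, 210 in y, 5 thick, 0.4-0.65 kg) flat on the bench. Point: middle of its black bridge handle, a bar 80 mm along x, 14 wide in y (grip this), 22 high, on two 10 mm feet at x = +-30. Point is 25 mm above the plate's underside, over its centre and centre of mass; bar's underside 9 mm, top 31 mm above plate's top face. Axes: the plate's.
- lone_hole (a point): On the template's underside, the centre of its single hole, 47 mm to -x of the plate's centre. The template has three 11 mm through holes, at (x, y) = (-47, 0), (+47, +75) and (+47, -75) mm from its centre, in its own axes. The twelve small steel drill bushes either side of the handle play no part.
- jig_top (a point): Centre of the flat top of the drill jig, a dark steel bed fixed to the bench: 170 mm in x, 290 in y, 22 high. x points away from the robot, y to the robot's left, turned up to 0.35 rad. The template seated flush has its handle point 25 mm above this point, resting on the pin tops 31 mm. Limit: 30 N on jig and pins.
- lone_slot (a point): Jig (x, y) = (-47, 0) on the bed top. Three steel pins, 8 mm thick, rounded tops 6 mm above the bed, stand at jig (-47, s), (47, 75+s), (47, s-75) mm on one clamped carriage. s is 6 to 22 mm, unmeasured: lay the template on the pin tops with this point under lone_hole (it stays there), then slide it to jig +y until it drops 6 mm (sliding takes under 6 N).
- bin: Open white plastic bin, 80 x 150 x 50 mm, origin under its centre. Bystander beyond the work.
- block: Wooden block, 60 x 80 x 60 mm, origin under its centre. Bystander.
- screwdriver: Screwdriver, about 190 mm long, lying on the bench. Bystander.

How it is judged:
On the way:
1. the template rests level on top of the pins, above the bed (z of template_grip in the frame of jig_top between 0.0285 and 0.0335 m and angle between template_grip's own z axis and vertical below 0.06 rad and horizontal distance between template_grip and jig_top below 0.05 m and contact force between template and jig above 1 N), for 0.1 s.
At the end, for the whole second after the job is handed in: The template lies flush on the jig's bed (within 1.8 mm in height and 0.025 rad of level) with all three pins in its holes (2 to 26 mm to the +y side of the jig's centre, within 5 mm across it, turned less than 0.06 rad from it), at rest and let go (z of template_grip in the frame of jig_top between 0.0225 and 0.0268 m and angle between template_grip's own z axis and vertical below 0.025 rad and y of template_grip in the frame of jig_top between 0.002 and 0.026 m and x of template_grip in the frame of jig_top between -0.005 and 0.005 m and angle between the y axis of template_grip and the y axis of jig_top, either way round below 0.06 rad and linear speed of template below 0.02 m/s); the robot touches nothing.
It fails at once if more than 30 N on the jig or its pins (contact force between jig and anything else above 30 N).
It fails at once if the bin is moved more than 20 mm (distance of bin from where it was at the start of the episode above 0.02 m).
It fails at once if the block is moved more than 20 mm (distance of block from where it was at the start of the episode above 0.02 m).
It fails at once if the screwdriver is moved more than 20 mm (distance of screwdriver from where it was at the start of the episode above 0.02 m).
It also fails if it takes over 45 s, if anything falls off the work surface, if the arm or the gripper's body presses on something with over 40 N, if the wrist force passes 120 N, or if a joint passes its speed limit or range.

### The arm

A 6-joint arm with a two-finger parallel gripper is mounted at the origin on the work surface. World frame = base frame: x ahead of the robot, y to its left, z up, the work surface at z = 0. Lengths are in m, angles in rad, forces in N, time in s.
With the tool pointing down it reaches from about 0.35 to 0.775 m from the base axis. Payload 5.5 kg.
Tool frame: the origin (TCP) lies at the very end of the fingers, on their centre line; the grasp point (between the pads) lies 19 mm behind it; z points along the fingers, y is the direction in which the jaws open and shut (so a half turn about z gives the same grasp; the last joint's range is limited). The gripper opens to 85 mm and grips with 20 to 120 N. Pads are 22 mm wide; open, the fingers measure 114 mm over their backs; the gripper's body (76 mm by 85 mm) begins 54 mm behind the grasp point. The pads swing forward as they close: fully open they stand 13 mm farther back than shut.
Start: joints at [-1.294, 0.313, 0.046, 1.304, 0, 1.431], TCP at [0.233, -0.526, 0.231] pointing down, gripper open.
Joint ranges: [-2.76, 2.76], [-0.86, 1.69], [-1.03, 1.26], [-2.2, 2.34], [-1.47, 1.5], [-3.14, 3.14]. Speed limits (rad/s): [2.57, 2.57, 3.14, 3.14, 3.14, 3.14].

### API

Orientations are given as a unit quaternion [w, x, y, z].
In Python, from workcell import get_state, imaging, env, spotter gives the robot as it stands.
- The arm moves only by the tool play_rows, never from a script. Its argument "moves" is a list of rows, each an object with "claw": the finger opening in cm, from 0 to 8.54; "delta_pos": the shift along the tool's x, y, z in cm, a list of three; "twist": the turn about the tool's z in degrees. A call has 1 to 12 rows; each row is the pose to reach, as a shift and turn from the pose commanded when the call began, along the tool's axes at that moment; what a row does not reach only later rows make up. A row lasts 1/8 s, in which the tool goes at most 62.5 mm and 10.7 degrees, less where a joint would pass 70% of its speed; a pose out of reach is approached as far as the arm can. A call with a gripper value outside its range is refused whole. The fingers move at their own pace and stop on an object; "force" is the grip in N (left out, the last holds). Time passes only in rows, so rows that repeat a pose let the fingers close. It gives the time, the measured TCP pose, the force and the opening at its end, in the units of the state.
- get_state(): the state, without advancing time (a new reading comes with each control period).
- imaging.read_camera(name): name is "scene" or "top" or "wrist"; returns the picture (480x640x3 uint8, red, green, blue); there is no depth.
- imaging.camera_info(name): a dict with "fx", "fy", "cx", "cy" (pixels), "k1" (the pictures are not rectified: a ray, as slopes to the right and down, at radius r is drawn at 1 + k1 r^2 times it, then the intrinsics apply), "world_to_cam" (4x4, takes a point from world to camera coordinates). Camera axes: x right, y down, z forward; pixel columns grow to the right and rows downward; lengths in m; the calibration is good to about 2 mm. A picture is of the moment at which its call begins: read the wrist's pose just before it. camera_info takes no time and is no camera call; for the wrist camera it gives the pose at the moment of the call.
- env.hand_in(): hands the job in, once; it reports no verdict.
Trained networks look in the newest picture that a camera, given by its name, has taken for a name from the list of things; names that differ only in an ending like _2 or _b are one class to them, and where a whole thing is asked for, a point or a joint stands for the part that bears it (a point fixed in the world has none). Each returns a list of dicts, best first, with "conf" (0 to 1); they miss things now and then, are a little off and sometimes report something else, mostly with a low value. They report only what shows in the picture. A call takes as long as a camera call.
- spotter.spot_in(camera, query): "extent" ([left, top, right, bottom] in pixels, round what is visible of it).
The state is a dict: "clock": time; "joint_pos": joint angles; "qvel": joint speeds; "tau": joint torques, N m; "tcp_pos": TCP position; "orientation": TCP orientation; "wrist_force": force on the tool from outside, world axes, zero at the start; "ft_torque": the same for the moment, N m; "finger_gap": finger opening in m.
Only numpy, scipy, OpenCV 4.12 (cv2) and the standard library are available. Lean on these libraries where they do the work, as an engineer would, in place of code of your own. Each camera call takes 0.05 s, during which the arm holds its last target. There are 200 camera calls.

## Working session

There is one attempt and no reset: what is moved stays moved. The work goes in short steps, Python scripts to look and compute and a tool call to move; the robot and the scene stay as the last step left them, time stands still between calls to the robot, and variables do not carry over. Pictures are saved under pics/ and viewed, about 8 in all and at most 12, crops included, and the job is handed in when it is done.

Besides the shell and the picture viewer there is one more tool, called after "Emit:" in YAML: its name, and indented under it one key for each argument. play_rows: Moves the arm, as the interface text tells. Its arguments: {"type":"object","properties":{"moves":{"type":"array"},"force":{"type":"number"}},"required":["moves"]}

```bash
mkdir -p pics; cat > h.py <<'E'
import numpy as np, cv2
from workcell import get_state, imaging, env, spotter
def cam(n):
    i=imaging.camera_info(n); return i,np.array(i["world_to_cam"])
def ray(n,uv,z,ic=None):
    i,T=ic or cam(n); uv=np.atleast_2d(np.float64(uv)); out=[]
    K=np.array([[i["fx"],0,i["cx"]],[0,i["fy"],i["cy"]],[0,0,1]])
    xy=cv2.undistortPoints(uv.reshape(-1,1,2),K,np.array([i["k1"],0,0,0.]),None,None) if 0 else None
    for u,v in uv:
        d=np.array([(u-i["cx"])/i["fx"],(v-i["cy"])/i["fy"]]); s=d.copy()
        for _ in range(30): s=d/(1+i["k1"]*(s@s))
        R,t=T[:3,:3],T[:3,3]; c=-R.T@t; w=R.T@np.array([*s,1]); out.append(c+w*(z-c[2])/w[2])
    return np.array(out)
def proj(n,P,ic=None):
    i,T=ic or cam(n); P=np.atleast_2d(P)
    C=P@T[:3,:3].T+T[:3,3]; s=C[:,:2]/C[:,2:]; s=s*(1+i["k1"]*(s**2).sum(1,keepdims=True))
    return s*[i["fx"],i["fy"]]+[i["cx"],i["cy"]]
def snap(n,f):
    im=imaging.read_camera(n); cv2.imwrite(f"pics/{f}.png",im[:,:,::-1]); return im
E
python3 - <<'E'
from h import *
np.set_printoptions(precision=4,suppress=True)
print(get_state())
for n in("top","scene"):
    snap(n,n+"1"); i,T=cam(n); print(n,{k:i[k] for k in i if k!="world_to_cam"}, -T[:3,:3].T@T[:3,3])
    for q in("template_grip","lone_hole","jig_top","lone_slot","bin","block","screwdriver"):
        print(q,[( [round(x) for x in d["extent"]],round(d["conf"],2)) for d in spotter.spot_in(n,q)[:2]])
E
```

```text
{'clock': 0.0, 'joint_pos': array([-1.2936,  0.314 ,  0.045 ,  1.3036,  0.    ,  1.4312]), 'qvel': array([-0.0002,  0.    ,  0.0012, -0.0012,  0.0035,  0.    ]), 'tau': array([ -0.001 , -48.0626,  29.8535,   0.0192,  -0.0003,   0.    ]), 'tcp_pos': array([ 0.2326, -0.5253,  0.2304]), 'orientation': array([-0.0009,  0.9784,  0.2069, -0.0001]), 'wrist_force': array([-0.4512, -0.5913,  0.0145]), 'ft_torque': array([-0.053 ,  0.0003,  0.0469]), 'finger_gap': 0.08542292442551953}
top {'fx': 556.120679785613, 'fy': 556.120679785613, 'cx': 307.6310585808902, 'cy': 235.88508606858926, 'k1': -0.049016952348733336} [0.4045 0.0095 1.001 ]
template_grip [([155, 217, 272, 299], 0.61)]
lone_hole [([157, 218, 272, 298], 0.79)]
jig_top [([355, 223, 531, 331], 0.94)]
lone_slot [([351, 222, 531, 332], 0.7)]
bin [([419, 117, 513, 176], 0.74)]
block [([320, 116, 374, 162], 0.77)]
screwdriver [([188, 149, 292, 172], 0.92)]
scene {'fx': 549.4886328224004, 'fy': 549.4886328224004, 'cx': 316.23576232945, 'cy': 234.8978383077078, 'k1': -0.05902600330755262} [1.2361 0.0266 0.8987]
template_grip [([360, 202, 469, 257], 0.68), ([144, 176, 289, 254], 0.66)]
lone_hole [([358, 201, 469, 259], 0.98)]
jig_top [([139, 176, 288, 255], 0.97)]
lone_slot [([144, 177, 290, 255], 0.81)]
bin []
block [([270, 282, 317, 336], 0.72)]
screwdriver [([347, 290, 451, 310], 0.58)]
```

View pics/top1.png

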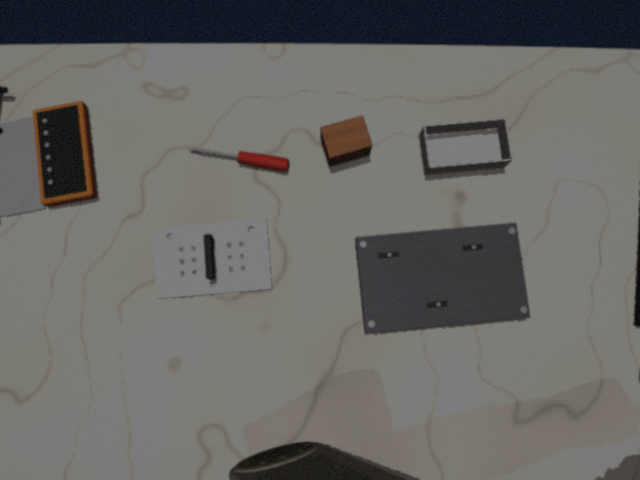

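The top picture shows the template at about (213,258) with its handle upright, and the jig at (443,278) with pins near (389,255), (473,247) and (437,303). I'll take enlarged crops to get exact corners.

```bash
python3 - <<'E'
from h import *
np.set_printoptions(precision=4,suppress=True)
im=cv2.imread("pics/top1.png")
a=cv2.resize(im[210:310,145:285],None,fx=5,fy=5,interpolation=cv2.INTER_CUBIC)
b=cv2.resize(im[215:340,345:540],None,fx=4,fy=4,interpolation=cv2.INTER_CUBIC)
f=lambda x,g:cv2.convertScaleAbs(x,alpha=g)
cv2.imwrite("pics/t_a.png",f(a,1.3)); cv2.imwrite("pics/t_b.png",f(b,2.2))
print(ray("top",[[320,240],[420,240],[320,140]],0))
E
```

```text
[[ 0.5656  0.0174  0.    ]
 [ 0.5686 -0.1643  0.    ]
 [ 0.7562  0.0207  0.    ]]
```

View pics/t_a.png

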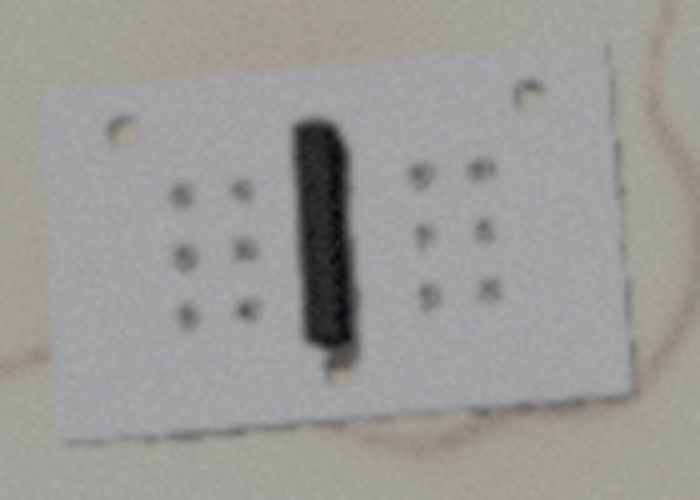

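View pics/t_b.png

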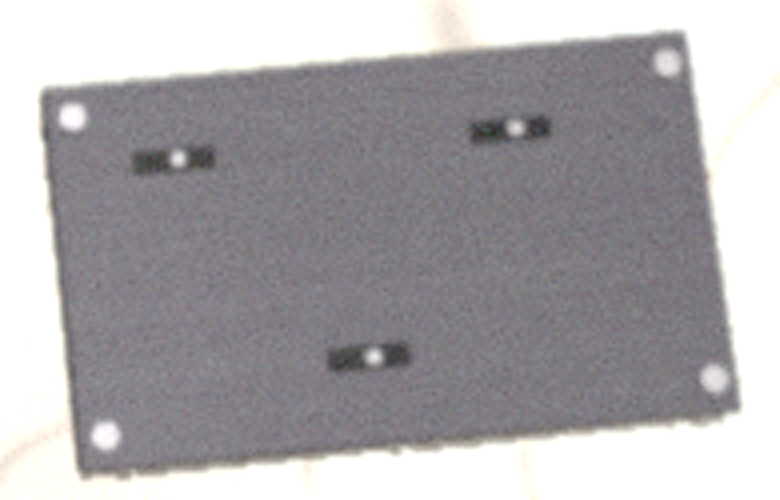

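The crops show the template's far holes at crop (125,130) and (530,95), with the lone hole under the near end of the handle. So its orientation matches the jig. The four bolts and the three pins on the jig are clear, and I'll fit the poses from these.

```bash
python3 - <<'E'
from h import *
np.set_printoptions(precision=4,suppress=True)
A=lambda p,k,o:(np.array(p)+.5)/k-.5+o
def fit(M,W):
    M=np.array(M);W=W[:,:2];mc,wc=M.mean(0),W.mean(0);a=M-mc;b=W-wc
    th=np.arctan2((a[:,0]*b[:,1]-a[:,1]*b[:,0]).sum(),(a*b).sum());R=np.array([[np.cos(th),-np.sin(th)],[np.sin(th),np.cos(th)]])
    t=wc-R@mc; return t,th,W-(M@R.T+t),R
c=ray("top",A([[47,95],[608,45],[632,395],[65,440]],5,[145,210]),.005)
t,th,r,R=fit([[.065,.105],[.065,-.105],[-.065,-.105],[-.065,.105]],c);print("templ",t,th,r*1e3)
h=ray("top",A([[125,130],[530,95]],5,[145,210]),.004)
print("holes",h,"mid",h.mean(0)[:2]-R@[.047,0],np.arctan2(*(h[0]-h[1])[1::-1])*-1)
bar=ray("top",A([[317,120],[330,347]],5,[145,210]),.03);print("bar",bar,bar.mean(0))
b=ray("top",A([[72,117],[667,62],[714,378],[106,436]],4,[345,215]),.022)
print(np.linalg.norm(b-np.roll(b,1,0),axis=1))
M=np.array([[1,1],[1,-1],[-1,-1],[-1,1]]);
t,th,r,R=fit(M*[.07,.13],b);print("jig bolts",t,th,r*1e3)
p=ray("top",A([[178,159],[516,128],[373,357]],4,[345,215]),.028)
t2,th2,r2,_=fit([[.047,.075],[.047,-.075],[-.047,0]],p);print("pins",t2,th2,r2*1e3,"in jig",R.T@(t2-t))
c=ray("top",A([[42,90],[686,32],[738,410],[82,472]],4,[345,215]),.022)
t,th,r,R=fit(M*[.085,.145],c);print("jig corners",t,th,r*1e3,R.T@(t2-t))
sl=ray("top",A([[174,160],[511,129],[369,357]],4,[345,215]),.022);t3,th3,_,_=fit([[.047,.075],[.047,-.075],[-.047,0]],sl);print("slots",t3,th3)
for q,z in(("bin",0),("block",.06),):pass
print(ray("scene",[[139,176],[288,255]],.0))
E
```

```text
templ [0.5283 0.2129] 0.1043840498751645 [[-1.1484 -0.8528]
 [-1.1351  1.2301]
 [ 0.4258  1.8973]
 [ 1.8578 -2.2747]]
holes [[0.5685 0.2936 0.004 ]
 [0.5839 0.1446 0.004 ]] mid [0.5295 0.2142] -1.6740218252594476
bar [[0.569  0.2171 0.03  ]
 [0.488  0.2084 0.03  ]] [0.5285 0.2127 0.03  ]
[0.1408 0.2667 0.1405 0.2665]
jig bolts [ 0.501  -0.1989] 0.11016864633482694 [[ 0.027   3.3312]
 [ 0.6304 -3.3107]
 [ 0.1218 -3.2356]
 [-0.7792  3.2151]]
pins [ 0.4989 -0.1843] 0.10738135627223798 [[-0.1392 -0.2053]
 [ 0.043   0.0293]
 [ 0.0962  0.176 ]] in jig [-0.0005  0.0147]
jig corners [ 0.5001 -0.1977] 0.10735589533262166 [[-0.8135 -0.8056]
 [-0.8718 -0.0119]
 [ 1.0312  1.9913]
 [ 0.654  -1.1738]] [0.0003 0.0135]
slots [ 0.4993 -0.1836] 0.10866981732426688
[[ 0.3764 -0.3885  0.    ]
 [ 0.598  -0.0417  0.    ]]
```

```bash
cat >> h.py <<'E'
def todo(x,y,z,yaw):
    s=get_state(); w,a,b,c=s["orientation"]; R=cv2.Rodrigues(2*np.arccos(np.clip(w,-1,1))*np.array([a,b,c])/np.linalg.norm([a,b,c]))[0]
    ya=np.arctan2(R[1,0],R[0,0]); d=R.T@(np.array([x,y,z])-s["tcp_pos"])*100
    tw=-np.degrees((yaw-ya+np.pi)%(2*np.pi)-np.pi)
    print("t",s["clock"],"pos",s["tcp_pos"],"yaw",round(ya,4),"tilt",R[:,2].round(4),"F",s["wrist_force"].round(2),"gap",s["finger_gap"],"j",s["joint_pos"].round(3)); print("delta cm",d.round(2),"twist",round(tw,2))
E
python3 -c "
from h import *
todo(.5285,.2127,.13,.1045-np.pi)"
```

```text
t 0.8 pos [ 0.23278814 -0.52582419  0.2313398 ] yaw 0.4168 tilt [ 0.e+00 -1.e-04 -1.e+00] F [-0.23  0.08  0.04] gap 0.08506553499293569 j [-1.294  0.313  0.046  1.304  0.     1.431]
delta cm [ 56.94 -55.56  10.13] twist -162.11
```

Emit:
play_rows:
  moves:
    - {"claw": 8.5, "delta_pos": [14, -14, 1], "twist": -40}
    - {"claw": 8.5, "delta_pos": [56.9, -55.6, 4], "twist": -162}
    - {"claw": 8.5, "delta_pos": [56.9, -55.6, 4], "twist": -162}
    - {"claw": 8.5, "delta_pos": [56.9, -55.6, 4], "twist": -162}
    - {"claw": 8.5, "delta_pos": [56.9, -55.6, 4], "twist": -162}
    - {"claw": 8.5, "delta_pos": [56.9, -55.6, 4], "twist": -162}
    - {"claw": 8.5, "delta_pos": [56.9, -55.6, 4], "twist": -162}
    - {"claw": 8.5, "delta_pos": [56.9, -55.6, 4], "twist": -162}
    - {"claw": 8.5, "delta_pos": [56.9, -55.6, 4], "twist": -162}
    - {"claw": 8.5, "delta_pos": [56.9, -55.6, 4], "twist": -162}
    - {"claw": 8.5, "delta_pos": [56.9, -55.6, 4], "twist": -162}
    - {"claw": 8.5, "delta_pos": [56.9, -55.6, 4], "twist": -162}

```text
clock: 2.3
tcp_pos: [0.5113, 0.1719, 0.1938]
orientation: [0.001, 0.232, 0.973, 0.0]
wrist_force: [1.7, -0.8, -0.1]
finger_gap: 0.0851
```

```bash
python3 -c "
from h import *
todo(.5285,.2127,.15,.1045-np.pi)"
```

```text
t 2.3 pos [0.51134935 0.17193265 0.19378542] yaw 2.6733 tilt [ 1.1e-03 -2.0e-04 -1.0e+00] F [ 1.74 -0.77 -0.12] gap 0.08512428508402108 j [ 0.176  0.258 -0.122  1.19  -0.     0.644]
delta cm [0.31 4.41 4.38] twist -32.82
```

Emit:
play_rows:
  moves:
    - {"claw": 8.5, "delta_pos": [0.3, 4.4, 4.4], "twist": -32.8}
    - {"claw": 8.5, "delta_pos": [0.3, 4.4, 4.4], "twist": -32.8}
    - {"claw": 8.5, "delta_pos": [0.3, 4.4, 4.4], "twist": -32.8}
    - {"claw": 8.5, "delta_pos": [0.3, 4.4, 4.4], "twist": -32.8}
    - {"claw": 8.5, "delta_pos": [0.3, 4.4, 4.4], "twist": -32.8}
    - {"claw": 8.5, "delta_pos": [0.3, 4.4, 4.4], "twist": -32.8}

```text
clock: 3.05
tcp_pos: [0.5283, 0.2101, 0.1499]
orientation: [0.0, -0.048, 0.999, -0.0]
wrist_force: [0.6, -0.6, 0.6]
finger_gap: 0.0852
```

```bash
python3 -c "
from h import *
todo(.5285,.2127,.011,.1045-np.pi)
snap('wrist','w1'); todo(.5285,.2127,.011,.1045-np.pi); i,T=cam('wrist'); print(i)"
```

```text
t 3.05 pos [0.52825534 0.21005993 0.14986716] yaw -3.046 tilt [ 5.e-04  0.e+00 -1.e+00] F [ 0.62 -0.64  0.56] gap 0.0851530681605997 j [ 0.237  0.336 -0.124  1.11  -0.     0.142]
delta cm [-0.04  0.26 13.89] twist -0.51
t 3.1 pos [0.52825666 0.21007783 0.14988442] yaw -3.0456 tilt [ 5.e-04  0.e+00 -1.e+00] F [-1.06  0.17  0.45] gap 0.0848134023278875 j [ 0.237  0.336 -0.124  1.11  -0.     0.141]
delta cm [-0.04  0.26 13.89] twist -0.49
{'fx': 383.5529915866481, 'fy': 383.5529915866481, 'cx': 317.34563556430237, 'cy': 237.0325710624903, 'k1': -0.02633449625203475, 'world_to_cam': array([[-9.70624479e-02,  9.95278151e-01, -5.32635408e-04,
        -1.57134241e-01],
       [ 9.43876656e-01,  9.22193569e-02,  3.17163127e-01,
        -5.33246510e-01],
       [ 3.15714650e-01,  3.02818874e-02, -9.48370849e-01,
         1.30837557e-01],
       [ 0.00000000e+00,  0.00000000e+00,  0.00000000e+00,
         1.00000000e+00]])}
```

View pics/w1.png

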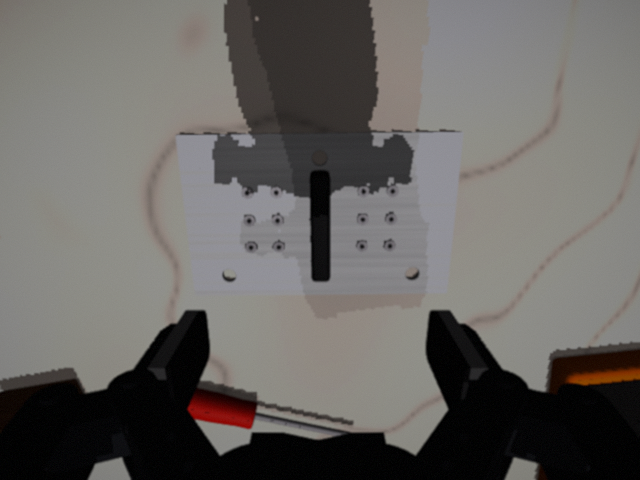

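Wrist view: lone hole at (319,158), the other two holes at (229,275) and (412,272), and the handle at (320,226).

```bash
python3 - <<'E'
from h import *
np.set_printoptions(precision=4,suppress=True)
h=ray("wrist",[[319.3,158],[229.5,274.8],[412.3,272.3]],.004)[:,:2];print(h)
mid=(h[1]+h[2])/2; d=h[1]-h[2]; print("centre",(h[0]+mid)/2,"yaw",np.arctan2(-d[0],d[1]), np.arctan2(*(mid-h[0])[::-1]),np.linalg.norm(d),np.linalg.norm(mid-h[0]))
c=ray("wrist",[[177,136],[461,131],[446,293],[195,293]],.005)[:,:2];print(c.mean(0))
b=ray("wrist",[[320,172],[320,280]],.036)[:,:2];print(b,b.mean(0))
E
```

```text
[[0.4811 0.2063]
 [0.5827 0.142 ]
 [0.5658 0.2914]]
centre [0.5277 0.2115] yaw -3.0292892330425887 0.11195437016500549 0.15035638240566795 0.09371349865729861
[0.5274 0.2111]
[[0.4865 0.2071]
 [0.5653 0.215 ]] [0.5259 0.2111]
```

Emit:
play_rows:
  moves:
    - {"claw": 8.5, "delta_pos": [0, 0.2, 5], "twist": -0.8}
    - {"claw": 8.5, "delta_pos": [0, 0.2, 9], "twist": -0.8}
    - {"claw": 8.5, "delta_pos": [0, 0.2, 12], "twist": -0.8}
    - {"claw": 8.5, "delta_pos": [0, 0.2, 13.2], "twist": -0.8}
    - {"claw": 8.5, "delta_pos": [0, 0.2, 13.7], "twist": -0.8}
    - {"claw": 8.5, "delta_pos": [0, 0.2, 13.8], "twist": -0.8}

```text
clock: 3.85
tcp_pos: [0.5288, 0.2124, 0.0125]
orientation: [0.001, -0.056, 0.998, 0.0]
wrist_force: [0.1, -0.0, 1.1]
finger_gap: 0.085
```

Emit:
play_rows:
  force: 60
  moves:
    - {"claw": 0.5, "delta_pos": [0, 0, 0], "twist": 0}
    - {"claw": 0.5, "delta_pos": [0, 0, 0], "twist": 0}
    - {"claw": 0.5, "delta_pos": [0, 0, 0], "twist": 0}
    - {"claw": 0.5, "delta_pos": [0, 0, 0], "twist": 0}
    - {"claw": 0.5, "delta_pos": [0, 0, 0], "twist": 0}
    - {"claw": 0.5, "delta_pos": [0, 0, 0], "twist": 0}
    - {"claw": 0.5, "delta_pos": [0, 0, 0], "twist": 0}
    - {"claw": 0.5, "delta_pos": [0, 0, 0], "twist": 0}

```text
clock: 4.85
tcp_pos: [0.5282, 0.2121, 0.012]
orientation: [0.0, -0.056, 0.998, -0.0]
wrist_force: [-0.7, -1.8, 6.0]
finger_gap: 0.013
```

Emit:
play_rows:
  moves:
    - {"claw": 0.5, "delta_pos": [0, 0, -0.5], "twist": 0}
    - {"claw": 0.5, "delta_pos": [0, 0, -2], "twist": 0}
    - {"claw": 0.5, "delta_pos": [0, 0, -5], "twist": 0}
    - {"claw": 0.5, "delta_pos": [0, 0, -8], "twist": 0}
    - {"claw": 0.5, "delta_pos": [0, 0, -10], "twist": 0}
    - {"claw": 0.5, "delta_pos": [0, 0, -10], "twist": 0}
    - {"claw": 0.5, "delta_pos": [0, 0, -10], "twist": 0}

```text
clock: 5.72
tcp_pos: [0.5272, 0.2122, 0.1108]
orientation: [-0.001, -0.056, 0.998, -0.0]
wrist_force: [-0.8, 1.0, -5.4]
finger_gap: 0.0129
```

```bash
python3 - <<'E'
from h import *
np.set_printoptions(precision=4,suppress=True)
todo(.5003,-.198,.11,.1075-np.pi)
im=snap('wrist','w2'); s=get_state(); print(s["ft_torque"])
i,T=cam("wrist")
# expected holes if held without slip: plate bottom 12mm below tcp
c=s["tcp_pos"]; yaw=.110; R=np.array([[np.cos(yaw),-np.sin(yaw)],[np.sin(yaw),np.cos(yaw)]])
P=[[*(c[:2]+R@m),c[2]-.012+.005] for m in([-.047,0],[.047,-.075],[.047,.075],[-.065,-.105],[-.065,.105])]
print(proj("wrist",P))
cv2.imwrite("pics/w2c.png",im[:,:,::-1])
E
```

```text
t 5.725 pos [0.5272 0.2122 0.1108] yaw -3.0298 tilt [-0.0015 -0.0004 -1.    ] F [-0.78  1.04 -5.38] gap 0.012890095934877513 j [ 0.241  0.365 -0.184  1.024  0.     0.13 ]
delta cm [  7.25 -40.46   0.1 ] twist 0.25
[-0.0188  0.0415 -0.0085]
[[319.1399 200.8186]
 [162.6579 391.5801]
 [473.84   392.4852]
 [ 51.1304 155.5031]
 [587.3659 157.1714]]
```

View pics/w2.png

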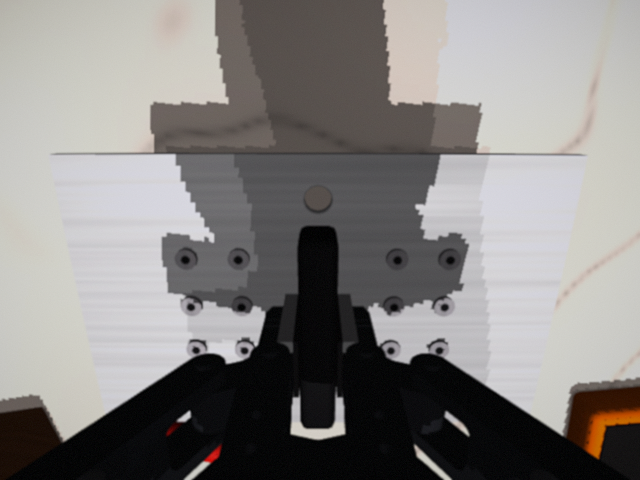

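Grip is firm and the plate hangs level: its near edge runs from (51,154) to (586,155), and the lone hole is at (318,198). Next I'll carry it over the jig, then check it in the top camera against the jig seen by the same camera.

Emit:
play_rows:
  moves:
    - {"claw": 0.5, "delta_pos": [0.4, -2.4, 0], "twist": 0.2}
    - {"claw": 0.5, "delta_pos": [1.2, -7, 0], "twist": 0.2}
    - {"claw": 0.5, "delta_pos": [2.2, -12.5, 0], "twist": 0.2}
    - {"claw": 0.5, "delta_pos": [3.3, -18, 0], "twist": 0.2}
    - {"claw": 0.5, "delta_pos": [4.3, -24, 0], "twist": 0.2}
    - {"claw": 0.5, "delta_pos": [5.3, -30, 0], "twist": 0.2}
    - {"claw": 0.5, "delta_pos": [6.2, -35, 0], "twist": 0.2}
    - {"claw": 0.5, "delta_pos": [6.8, -38.5, 1], "twist": 0.2}
    - {"claw": 0.5, "delta_pos": [7.1, -40, 2.5], "twist": 0.2}
    - {"claw": 0.5, "delta_pos": [7.1, -40.4, 4], "twist": 0.2}
    - {"claw": 0.5, "delta_pos": [7.1, -40.4, 4.8], "twist": 0.2}
    - {"claw": 0.5, "delta_pos": [7.1, -40.4, 4.8], "twist": 0.2}

```text
clock: 7.28
tcp_pos: [0.5017, -0.1954, 0.0625]
orientation: [-0.001, -0.055, 0.998, 0.001]
wrist_force: [0.1, -0.7, -5.2]
finger_gap: 0.0131
```

```bash
python3 - <<'E'
from h import *
np.set_printoptions(precision=4,suppress=True)
im=snap('top','top2')
todo(.5014,-.1976,.04,.1100-np.pi)
b=cv2.resize(im[205:340,345:540,::-1],None,fx=4,fy=4,interpolation=cv2.INTER_CUBIC)
cv2.imwrite("pics/t2b.png",cv2.convertScaleAbs(b,alpha=1.5))
E
```

```text
t 7.325 pos [ 0.5022 -0.1957  0.0633] yaw -3.0317 tilt [-0.0009  0.0008 -1.    ] F [-0.32  0.   -5.66] gap 0.012533456243514735 j [-0.521  0.356 -0.327  0.889  0.    -0.631]
delta cm [ 0.1  -0.18  2.33] twist -0.0
```

View pics/t2b.png

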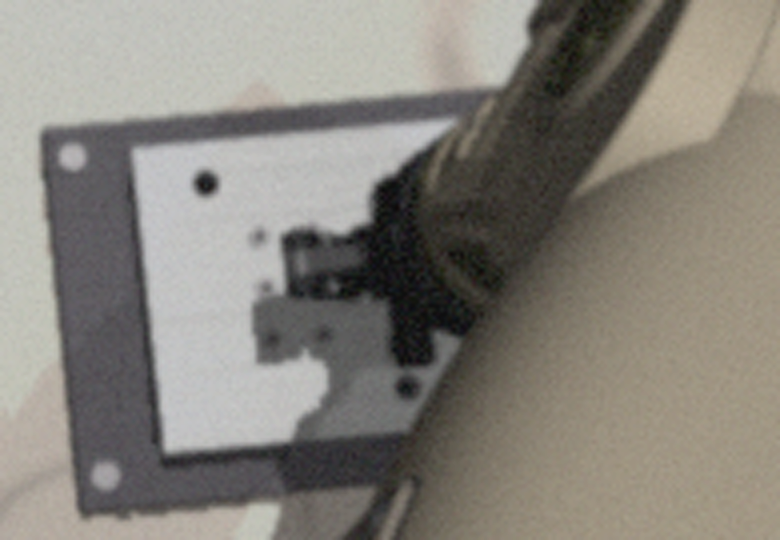

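The view shows the far-left hole at crop (206,183), the lone hole at (407,387), and the left edge from (133,150) to (162,455).

```bash
python3 - <<'E'
from h import *
np.set_printoptions(precision=4,suppress=True)
A=lambda p,k,o:(np.array(p)+.5)/k-.5+o
z=.0633-.012+.005
h=ray("top",A([[206,183],[407,387]],4,[345,205]),z)[:,:2]
m=np.array([[.047,.075],[-.047,0]]); d=h[0]-h[1]; dm=m[0]-m[1]
th=np.arctan2(d[1],d[0])-np.arctan2(dm[1],dm[0]); R=lambda a:np.array([[np.cos(a),-np.sin(a)],[np.sin(a),np.cos(a)]])
c=h.mean(0)-R(th)@m.mean(0); print("holes",h,"len",np.linalg.norm(d),np.linalg.norm(dm),"th",th,"c",c)
e=ray("top",A([[133,150],[162,455]],4,[345,205]),z)[:,:2]; print("edge",e,"yaw",np.arctan2(*(e[0]-e[1])[::-1]),"len",np.linalg.norm(e[0]-e[1]), "c", e.mean(0)-R(.108)@[0,.105])
J=np.array([.5003,-.198]);P=np.array([.4989,-.1843])
s=get_state()["tcp_pos"][:2]
for q in(J,P,s): print("rel jig axes (mm) plate minus",(R(.1075).T@(c-q))*1e3)
E
```

```text
holes [[ 0.5407 -0.1136]
 [ 0.4553 -0.1978]] len 0.11991951053974566 0.12025389806571761 th 0.10507926042114846 c [ 0.5019 -0.193 ]
edge [[ 0.5545 -0.0824]
 [ 0.4251 -0.0947]] yaw 0.09467052709909415 len 0.12994319911762073 c [ 0.5011 -0.1929]
rel jig axes (mm) plate minus [2.1741 4.8329]
rel jig axes (mm) plate minus [ 2.0961 -8.9383]
rel jig axes (mm) plate minus [-0.0013  2.7813]
```

Emit:
play_rows:
  moves:
    - {"claw": 0.5, "delta_pos": [0.2, -0.4, 0.4], "twist": 0}
    - {"claw": 0.5, "delta_pos": [0.2, -0.4, 1.0], "twist": 0}
    - {"claw": 0.5, "delta_pos": [0.2, -0.4, 1.5], "twist": 0}
    - {"claw": 0.5, "delta_pos": [0.2, -0.4, 1.7], "twist": 0}
    - {"claw": 0.5, "delta_pos": [0.2, -0.4, 1.7], "twist": 0}
    - {"claw": 0.5, "delta_pos": [0.2, -0.4, 1.7], "twist": 0}

```text
clock: 8.07
tcp_pos: [0.501, -0.2014, 0.0468]
orientation: [0.0, -0.054, 0.999, -0.0]
wrist_force: [0.3, -0.2, -5.2]
finger_gap: 0.0128
```

```bash
python3 - <<'E'
from h import *
np.set_printoptions(precision=4,suppress=True)
im=snap('top','top3')
todo(.5014,-.1976,.04,.1100-np.pi)
a=cv2.resize(im[205:340,345:465,::-1],None,fx=4,fy=4,interpolation=cv2.INTER_CUBIC)
i=cv2.imread("pics/top1.png")[205:340,345:465]
b=cv2.resize(i,None,fx=4,fy=4,interpolation=cv2.INTER_CUBIC)
# jig bolt shift check between pictures is visual; hole centroids by darkness
g=cv2.cvtColor(a,cv2.COLOR_BGR2GRAY)
cv2.imwrite("pics/t3.png",cv2.convertScaleAbs(a,alpha=1.5))
E
```

```text
t 8.125 pos [ 0.501  -0.2015  0.0468] yaw -3.0335 tilt [ 0.0004 -0.0003 -1.    ] F [ 0.91 -0.42 -4.63] gap 0.013122981875409351 j [-0.531  0.374 -0.346  0.85  -0.    -0.639]
delta cm [-0.08  0.38  0.68] twist -0.11
```

View pics/t3.png

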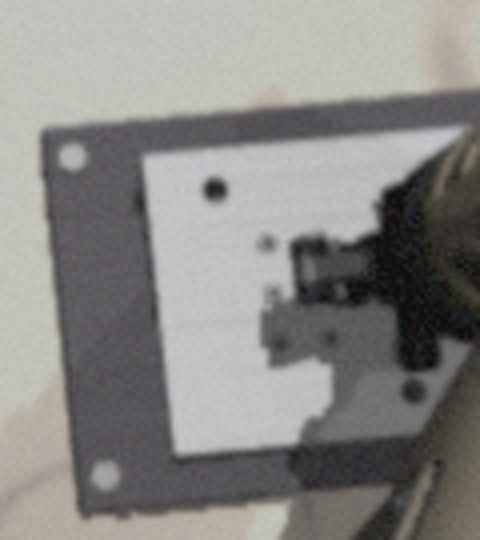

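Now the far-left hole is at crop (215,189) and the lone hole at (414,391). I'll refine both with a dark-spot centroid.

```bash
python3 - <<'E'
from h import *
np.set_printoptions(precision=4,suppress=True)
R=lambda a:np.array([[np.cos(a),-np.sin(a)],[np.sin(a),np.cos(a)]])
g=cv2.cvtColor(cv2.imread("pics/top3.png"),cv2.COLOR_BGR2GRAY).astype(float)
g1=cv2.cvtColor(cv2.imread("pics/top1.png"),cv2.COLOR_BGR2GRAY).astype(float)
def cen(g,u,v,r,sg=1):
    for _ in range(4):
        U,V=np.meshgrid(*[np.arange(int(round(c))-r,int(round(c))+r+1) for c in(u,v)])
        p=g[V,U]; bg=np.median(np.r_[p[0],p[-1],p[:,0],p[:,-1]]); w=np.clip(sg*(bg-p)-.25*abs(sg*(bg-p)).max(),0,None); u,v=(w*U).sum()/w.sum(),(w*V).sum()/w.sum()
    return u,v
q=[cen(g,(215.5)/4-.5+345,189.5/4-.5+205,4),cen(g,414.5/4-.5+345,391.5/4-.5+205,4)];print(np.array(q))
h=ray("top",q,.0468-.012+.005)[:,:2]
m=np.array([[.047,.075],[-.047,0]]); d=h[0]-h[1]; dm=m[0]-m[1]
th=np.arctan2(d[1],d[0])-np.arctan2(dm[1],dm[0]); c=h.mean(0)-R(.108)@m.mean(0)
print("len",np.linalg.norm(d),"th",th,"c",c)
pp=[cen(g1,(x+.5)/4-.5+345,(y+.5)/4-.5+215,2,-1) for x,y in([178,159],[516,128],[373,357])];print(np.array(pp))
p=ray("top",pp,.027)[:,:2]; M=np.array([[.047,.075],[.047,-.075],[-.047,0]])
pc=p.mean(0)-R(.108)@M.mean(0); dd=p[0]-p[1]; print("pins",pc,np.arctan2(-dd[0],dd[1]))
print("plate-pins jig mm",R(.108).T@(c-pc)*1e3, "per-hole",[(R(.108).T@(h[k]-p[j])*1e3) for k,j in((0,0),(1,2))])
E
```

```text
[[398.3401 251.9497]
 [447.8138 302.2733]]
len 0.12017297263186556 th 0.10388227542392414 c [ 0.5016 -0.199 ]
[[389.0861 254.1548]
 [473.4926 246.4874]
 [438.0769 303.759 ]]
pins [ 0.4993 -0.1845] 0.10788936455128724
plate-pins jig mm [  0.716  -14.5894] per-hole [array([  0.8009, -14.7513]), array([  0.652 , -14.2502])]
```

Emit:
play_rows:
  moves:
    - {"claw": 0.5, "delta_pos": [0.07, 0, 0.2], "twist": -0.2}
    - {"claw": 0.5, "delta_pos": [0.07, 0, 0.4], "twist": -0.2}
    - {"claw": 0.5, "delta_pos": [0.07, 0, 0.5], "twist": -0.2}
    - {"claw": 0.5, "delta_pos": [0.07, 0, 0.55], "twist": -0.2}
    - {"claw": 0.5, "delta_pos": [0.07, 0, 0.6], "twist": -0.2}
    - {"claw": 0.5, "delta_pos": [0.07, 0, 0.6], "twist": -0.2}
    - {"claw": 0.5, "delta_pos": [0.07, 0, 0.6], "twist": -0.2}

```text
clock: 9.0
tcp_pos: [0.5002, -0.2014, 0.0407]
orientation: [0.0, -0.056, 0.998, -0.0]
wrist_force: [0.5, -0.0, -5.7]
finger_gap: 0.012
```

Emit:
play_rows:
  moves:
    - {"claw": 0.5, "delta_pos": [0, 0, 0.03], "twist": 0}
    - {"claw": 0.5, "delta_pos": [0, 0, 0.06], "twist": 0}
    - {"claw": 0.5, "delta_pos": [0, 0, 0.06], "twist": 0}
    - {"claw": 0.5, "delta_pos": [0, 0, 0.06], "twist": 0}

```text
clock: 9.5
tcp_pos: [0.5001, -0.2014, 0.04]
orientation: [0.0, -0.056, 0.998, -0.0]
wrist_force: [-0.4, 0.2, -5.1]
finger_gap: 0.0126
```

Emit:
play_rows:
  moves:
    - {"claw": 0.5, "delta_pos": [0, 0, 0.03], "twist": 0}
    - {"claw": 0.5, "delta_pos": [0, 0, 0.05], "twist": 0}
    - {"claw": 0.5, "delta_pos": [0, 0, 0.05], "twist": 0}
    - {"claw": 0.5, "delta_pos": [0, 0, 0.05], "twist": 0}

```text
clock: 10.0
tcp_pos: [0.5002, -0.2014, 0.0399]
orientation: [0.0, -0.056, 0.998, -0.0]
wrist_force: [-2.9, 1.3, 2.5]
finger_gap: 0.0128
```

Emit:
play_rows:
  moves:
    - {"claw": 0.5, "delta_pos": [0, 0.1, 0], "twist": 0}
    - {"claw": 0.5, "delta_pos": [0, 0.25, 0], "twist": 0}
    - {"claw": 0.5, "delta_pos": [0, 0.4, 0], "twist": 0}
    - {"claw": 0.5, "delta_pos": [0, 0.55, 0], "twist": 0}
    - {"claw": 0.5, "delta_pos": [0, 0.7, 0], "twist": 0}
    - {"claw": 0.5, "delta_pos": [0, 0.85, 0], "twist": 0}
    - {"claw": 0.5, "delta_pos": [0, 0.95, 0], "twist": 0}
    - {"claw": 0.5, "delta_pos": [0, 0.95, 0], "twist": 0}

```text
clock: 11.0
tcp_pos: [0.4994, -0.192, 0.0398]
orientation: [0.0, -0.056, 0.998, -0.0]
wrist_force: [1.5, -3.4, 3.1]
finger_gap: 0.013
```

Emit:
play_rows:
  moves:
    - {"claw": 0.5, "delta_pos": [0, 0.08, 0], "twist": 0}
    - {"claw": 0.5, "delta_pos": [0, 0.16, 0], "twist": 0}
    - {"claw": 0.5, "delta_pos": [0, 0.24, 0], "twist": 0}
    - {"claw": 0.5, "delta_pos": [0, 0.24, 0], "twist": 0}

```text
clock: 11.5
tcp_pos: [0.4971, -0.1876, 0.038]
orientation: [-0.002, -0.056, 0.998, 0.002]
wrist_force: [0.9, 1.6, -5.2]
finger_gap: 0.0128
```

Emit:
play_rows:
  moves:
    - {"claw": 0.5, "delta_pos": [0, 0.05, 0], "twist": 0}
    - {"claw": 0.5, "delta_pos": [0, 0.1, 0], "twist": 0}
    - {"claw": 0.5, "delta_pos": [0, 0.1, 0], "twist": 0}

```text
clock: 11.88
tcp_pos: [0.4983, -0.1884, 0.0392]
orientation: [-0.0, -0.056, 0.998, 0.0]
wrist_force: [1.0, 0.1, -5.8]
finger_gap: 0.0128
```

The vertical load is back to the template's weight alone, so the holes are over the pins. Now I'll lower it gently.

Emit:
play_rows:
  moves:
    - {"claw": 0.5, "delta_pos": [0, 0, 0.04], "twist": 0}
    - {"claw": 0.5, "delta_pos": [0, 0, 0.08], "twist": 0}
    - {"claw": 0.5, "delta_pos": [0, 0, 0.08], "twist": 0}

```text
clock: 12.25
tcp_pos: [0.4987, -0.1886, 0.0387]
orientation: [0.0, -0.056, 0.998, -0.0]
wrist_force: [0.5, -0.4, -5.9]
finger_gap: 0.0131
```

Emit:
play_rows:
  moves:
    - {"claw": 0.5, "delta_pos": [0, 0, 0.05], "twist": 0}
    - {"claw": 0.5, "delta_pos": [0, 0, 0.1], "twist": 0}
    - {"claw": 0.5, "delta_pos": [0, 0, 0.1], "twist": 0}

```text
clock: 12.62
tcp_pos: [0.4986, -0.1884, 0.0377]
orientation: [-0.0, -0.056, 0.998, 0.0]
wrist_force: [0.6, 0.9, -4.8]
finger_gap: 0.0129
```

Emit:
play_rows:
  moves:
    - {"claw": 0.5, "delta_pos": [0, 0, 0.06], "twist": 0}
    - {"claw": 0.5, "delta_pos": [0, 0, 0.12], "twist": 0}
    - {"claw": 0.5, "delta_pos": [0, 0, 0.12], "twist": 0}

```text
clock: 13.0
tcp_pos: [0.4987, -0.1884, 0.0365]
orientation: [-0.0, -0.056, 0.998, 0.0]
wrist_force: [-0.5, 1.8, -5.1]
finger_gap: 0.0131
```

Emit:
play_rows:
  moves:
    - {"claw": 0.5, "delta_pos": [0, 0, 0.06], "twist": 0}
    - {"claw": 0.5, "delta_pos": [0, 0, 0.12], "twist": 0}
    - {"claw": 0.5, "delta_pos": [0, 0, 0.12], "twist": 0}

```text
clock: 13.38
tcp_pos: [0.4986, -0.1884, 0.0353]
orientation: [-0.0, -0.056, 0.998, 0.0]
wrist_force: [-0.3, 3.5, -4.8]
finger_gap: 0.0126
```

Emit:
play_rows:
  moves:
    - {"claw": 0.5, "delta_pos": [0, 0.05, 0], "twist": 0}
    - {"claw": 0.5, "delta_pos": [0, 0.05, 0.05], "twist": 0}
    - {"claw": 0.5, "delta_pos": [0, 0.05, 0.1], "twist": 0}
    - {"claw": 0.5, "delta_pos": [0, 0.05, 0.1], "twist": 0}

```text
clock: 13.88
tcp_pos: [0.4987, -0.1883, 0.0343]
orientation: [0.0, -0.056, 0.998, -0.0]
wrist_force: [-0.6, -0.1, -5.2]
finger_gap: 0.0131
```

Emit:
play_rows:
  moves:
    - {"claw": 0.5, "delta_pos": [0, 0, 0.03], "twist": 0}
    - {"claw": 0.5, "delta_pos": [0, 0, 0.05], "twist": 0}
    - {"claw": 0.5, "delta_pos": [0, 0, 0.05], "twist": 0}

```text
clock: 14.25
tcp_pos: [0.4987, -0.1882, 0.034]
orientation: [0.0, -0.056, 0.998, -0.0]
wrist_force: [-0.8, 1.7, -3.5]
finger_gap: 0.0129
```

It touches the bed 6 mm below the pin-top height, with about 2 N on the bed. Releasing now.

Emit:
play_rows:
  moves:
    - {"claw": 2.5, "delta_pos": [0, 0, 0], "twist": 0}
    - {"claw": 4, "delta_pos": [0, 0, 0], "twist": 0}
    - {"claw": 5, "delta_pos": [0, 0, 0], "twist": 0}
    - {"claw": 5, "delta_pos": [0, 0, 0], "twist": 0}
    - {"claw": 5, "delta_pos": [0, 0, -1], "twist": 0}
    - {"claw": 5, "delta_pos": [0, 0, -4], "twist": 0}
    - {"claw": 5, "delta_pos": [0, 0, -9], "twist": 0}
    - {"claw": 5, "delta_pos": [0, 0, -12], "twist": 0}
    - {"claw": 5, "delta_pos": [0, 0, -12], "twist": 0}
    - {"claw": 5, "delta_pos": [0, 0, -12], "twist": 0}

```text
clock: 15.5
tcp_pos: [0.4983, -0.1879, 0.1536]
orientation: [-0.0, -0.056, 0.998, 0.0]
wrist_force: [-0.8, 0.5, 0.3]
finger_gap: 0.0502
```

```bash
python3 - <<'E'
from h import *
todo(.5,-.19,.15,.11-np.pi); snap('wrist','w3'); i,T=cam("wrist")
R=lambda a:np.array([[np.cos(a),-np.sin(a)],[np.sin(a),np.cos(a)]])
P=[[*(np.array([.4987,-.1882])+R(.108)@m),.027] for m in([-.047,0],[.047,-.075],[.047,.075],[-.065,-.105],[-.065,.105])]
print(proj("wrist",P).round(1)); snap('scene','s3')
E
```

```text
t 15.5 pos [ 0.49833646 -0.18790836  0.15355196] yaw -3.03 tilt [-3.e-04  1.e-04 -1.e+00] F [-0.76  0.49  0.26] gap 0.05024862426582642 j [-0.511  0.268 -0.209  1.093 -0.    -0.623]
delta cm [-0.14 -0.23  0.36] twist 0.09
[[317.6 163.3]
 [220.1 285.5]
 [413.8 286.3]
 [164.3 136.3]
 [470.9 137.9]]
```

View pics/w3.png

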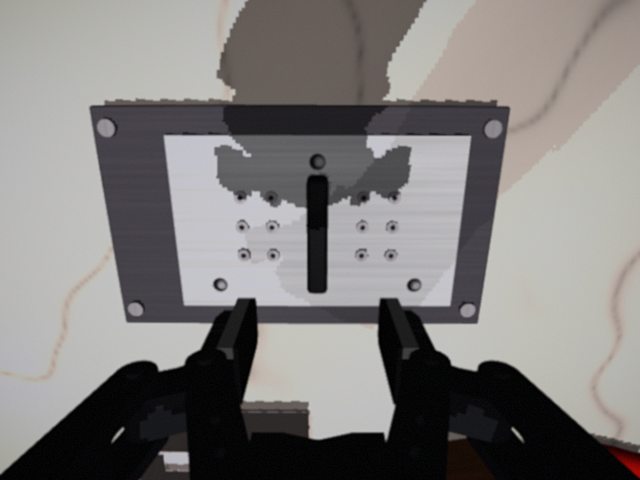

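All three holes, at (318,161), (220,285) and (414,285), show a pin inside. The plate lies square on the bed and the gripper is clear of it.

```bash
python3 -c "
from h import *
print(env.hand_in())"
```

```text
the job is handed in; nothing more can be done
None
```

The template is seated on the jig with all three pins in its holes. I released it, lifted the gripper clear and handed the job in at about 15.5 s; no verdict was reported.

- **Placing:** I laid it level on the pin tops about 14 mm short, with roughly 8 N on the jig. I then slid it about 13 mm to the left until the load came off, and lowered it. The highest wrist force I read while it was on the jig was about 5 N; I only saw values at the end of each move.
- **Seating:** It touched the bed about 6 mm below the pin-top height, as expected. The last wrist picture shows a pin in each hole and the plate square on the bed. I did not measure its flatness separately after letting go.
- **Disagreement:** The top camera placed the plate about 2.8 mm off the arm's own reading in y. I aligned it using only that camera's view of the plate relative to the pins, so the offset did not matter.
- **Bystanders:** The path stayed well clear of the bin, block and screwdriver, but I did not re-measure their positions at the end.

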